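# Index the dish to its second place and lock it

### The arm

A 7-joint arm with a two-finger parallel gripper is mounted at the origin on the work surface. World frame = base frame: x ahead of the robot, y to its left, z up, the work surface at z = 0. Lengths are in mm, angles in rad, forces in N, time in s.
With the tool pointing down it reaches from about 400 to 875 mm from the base axis. Payload 4.4 kg.
Tool frame: the origin (TCP) lies midway between the tips of the shut fingers; the grasp point (between the pads) lies 19 mm behind it (ctrl.pinch_z is the distance from the TCP to the grasp point, in mm); z points along the fingers, y is the line along which they close (so a half turn about z gives the same grasp; the last joint's range is limited). The gripper opens to 85 mm and grips with 20 to 120 N. Pads are 22 mm wide; open, the fingers measure 114 mm over their backs; the gripper's body (76 mm by 85 mm) begins 54 mm behind the grasp point. The pads swing forward as they close: fully open they stand 13 mm farther back than shut.
Start: joints at [1.099, 0.628, 0.038, 1.517, -0.027, 0.996, -0.02], TCP at [256.619, -597.214, 202.613] pointing down, gripper open.
Joint ranges: [-3.06, 3.06], [-0.37, 2.12], [-1.25, 1.32], [0.18, 2.47], [-1.1, 4.24], [0.23, 1.98], [-2.94, 2.94]. Speed limits (rad/s): [2.57, 2.57, 3.14, 3.14, 3.14, 3.14, 3.14].

### API

Orientations are given as [roll, pitch, yaw] about the fixed x, y, z axes, in that order (R = Rz(yaw) Ry(pitch) Rx(roll)).
In Python, from cell import read_state, cams, order, ctrl gives the robot as it stands.
- The arm moves only by the tool move_arm, never from a script. Its argument "targets" is text: rows parted by semicolons, each of 7 numbers parted by spaces: the gripper's target within -1 to 1 (fully open at 1, half-way at 0, shut at -1), then the shift along the tool's x, y, z in cm, then the turn, a rotation vector about the tool's x, y, z in degrees. A call has 1 to 5 rows; each row shifts and turns the commanded pose from where the row before left it, along the tool's axes as they then stand; what a row does not reach is not made up. A row lasts 1/12 s, in which the tool goes at most 41.7 mm and 7.16 degrees, less where a joint would pass 70% of its speed; a pose out of reach is approached as far as the arm can. A call with a gripper value outside its range is refused whole. The fingers move at their own pace and stop on an object; the grip force is fixed at half the most. Time passes only in rows, so rows that do not move let the fingers close. It gives the time, the measured TCP pose, the force, the opening and the grip force at its end, in the units of the state.
- read_state(): the state, without advancing time (a new reading comes with each control period).
- cams.get_image(name): name is "side" or "top"; returns a dict with "color" (420x560x3 uint8, red, green, blue), "fovy" (degrees; the focal length in pixels is half the picture's height over the tangent of half this angle, whatever the lens; pixels are square), "cx", "cy" (the principal point, pixels), "rvec" (rotation vector, rad) and "tvec" (3), from world to camera coordinates, as OpenCV has them. Camera axes: x right, y down, z forward; pixel columns grow to the right and rows downward; lengths in mm; the calibration is good to about 2 mm. A picture is of the moment at which its call begins. There is no depth.
- order.finish_job(): hands the job in; it is judged then, once.
The state is a dict: "clock": time; "qpos": joint angles; "qd": joint speeds; "tau": joint torques, N m; "eef_pos": TCP position; "tool_rot": TCP orientation; "force": force on the tool from outside, world axes, zero at the start; "torque": the same for the moment, N m; "width": finger opening in mm; "gripper_force": force on a finger pad.
Only numpy, scipy, OpenCV 4.12 (cv2) and the standard library are available. Lean on these libraries where they do the work, as an engineer would, in place of code of your own. Each camera call takes 0.05 s, during which the arm holds its last target. There are 200 camera calls.

### The job

Set the brass dish up for chasing its border: throw the red pawl over so that it is clear of the wheel, turn the black collar back until the red mark stands at the orange pointer, and lower the pawl into the wheel again. Then advance the collar clockwise two notches, one at a time standing still for half a second or more at each mark, so that the blue mark stands at the pointer, and finally turn the brass knob in the centre clockwise to its stop to lock it without disturbing the collar. Leave the tools and wares on the bench where they are, and let go of everything.

Things in the scene. Friction and masses are not known exactly. Their poses are not given: they have to be found in the camera images.
- head: green cast indexing head fixed to the bench, base plate 210 x 220 x 16 mm; origin under the plate's centre, z up. It carries a brass dish on a 260 mm steel wheel. The wheel's face slopes 30 degrees from level and faces the head's -x side (lower edge there); its upward normal is (-0.5, 0, 0.866) in the head's frame
- face (a point): fixed frame of the sloping wheel, on its axis in its top face, at (0, 0, 110) mm in the head's frame and turned -30 degrees about y: x up the slope, y towards the pawl, z along the wheel's axis, up and away from the face. 'Face frame' below means this. The dish lies on z = 0: floor at z 4 mm, rim 94 mm from the axis, its four steel clips up to z 19 mm, 99 mm from the axis
- wheel (a joint): wheel angle, rad: 0 = red mark at the pointer, growing clockwise (seen facing the dish) as it is advanced, 0.524 per notch (12 saw teeth 8 mm high), 1.047 = blue mark at the pointer. The pawl clicks down 0.09 before each mark and then stops the wheel falling back further; lowered with the wheel more than 0.09 short of a mark it lands on a tooth top. No stop at 0 (range -0.5 to 3.5). Friction 0.15 N m, stays put
- collar (a point): black ribbed round collar in the middle of the dish, fast to the wheel: the outer knob, by which it is turned. 56 mm across, 34 mm high, z 4 to 38 mm in the face frame; this point is on the axis at half height (z 21 mm)
- red_mark (a point): red mark, 10 mm wide, painted over the wheel's outer edge; this point is on top, 125 mm from the axis
- blue_mark (a point): blue mark, 10 mm wide, on the wheel's edge, two notches after the red one; small white dots at all other notches, one of them half way between
- pointer (a point): tip of the fixed orange pointer at the wheel's edge, on the side opposite the pawl, at (0, -131, 10) mm in the face frame; marks are set to it
- pawl (a joint): pawl angle about its hinge, rad: 0.0 to 0.08 down in a notch at a mark, up to 0.2 on a tooth top, 2.0 (stop) thrown fully outward, clear of the wheel. No spring: its own weight (120 g) makes it fall onto the teeth from below about 1.25 and outward to the stop from above about 1.45, and it stays there until swung back. It rests on the teeth at the start
- pawl_pin (a point): round steel handle pin of the red pawl, 12 mm across, sticking out 34 mm down the slope (-x of the face frame) parallel to the hinge; this point is on its axis, midway along it. With the pawl at 0 it is at (-27, 114, 50) mm in the face frame; it swings on a 41 mm arc about pawl_hinge, up and then outward (+y). Pinched along y it can roll between the fingers
- pawl_hinge (a point): fixed point on the pawl's hinge axis abreast of the pin's middle, at (-27, 152, 35) mm in the face frame; the axis runs along x of that frame, in a green fork 28 mm wide at x -14 to 14 mm
- lock (a joint): angle of the brass lock knob, rad: 0 to 0.25 at the start (unlocked), growing clockwise (seen facing the dish) to its stop at 1.2 (locked). Friction 0.03 N m, stays where left
- lock_grip (a point): centre of the brass bar of the lock knob, the inner knob on the same axis, standing above the black collar but not turning with it. Bar 34 x 11 x 18 mm, z 44 to 62 mm in the face frame, so 6 mm clear of the collar's top; this point is at z 53 mm; its x axis runs along the 34 mm length (up the slope at joint value 0), its z axis along the wheel's axis
- hammer: chasing hammer, 260 mm long, lying flat on the bench; bystander
- punch_a: square steel punch with a brass end, 9 x 9 x 120 mm, lying on the bench; bystander; origin in its middle on the underside
- punch_b: square steel punch with a dark end, 9 x 9 x 120 mm, lying on the bench; bystander
- bowl: copper bowl, 110 mm across, 50 mm high; bystander; origin under its centre
- jar: amber glass jar with a steel lid, 60 mm across, 75 mm high; bystander; origin under its centre
- saucer: small brass saucer, 130 mm across, 18 mm high; bystander; origin under its centre
- chock: wooden chock, 90 x 60 x 45 mm; bystander; origin under its centre

How it is judged:
By the outcome, as a careful person would: the job done as asked, in the order asked, and still so for the second after the job is handed in, with the robot touching nothing.
It also fails if it takes over 72 s, if anything falls off the work surface, if the arm or the gripper's body presses on something with over 40 N, if the wrist force passes 120 N, or if a joint passes its speed limit or range.

## Working session

There is one attempt and no reset: what is moved stays moved. The work goes in short steps, Python scripts to look and compute and a tool call to move; the robot and the scene stay as the last step left them, time stands still between calls to the robot, and variables do not carry over. Pictures are saved under pics/ and viewed, at most 10 in all, crops included, and the job is handed in when it is done.

Besides the shell and the picture viewer there is one more tool, called after ">>>" as name(argument=value, ...) on one line, values as JSON. move_arm: Moves the arm, as the interface text tells. Its arguments: {"type":"object","properties":{"targets":{"type":"string"}},"required":["targets"]}

```bash
mkdir -p pics; ls; python3 - <<'E'
from cell import read_state, cams
import cv2
s=read_state(); print({k:s[k] for k in('clock','eef_pos','tool_rot','width')})
for n in('side','top'):
    i=cams.get_image(n); cv2.imwrite(f'pics/{n}0.png',i['color'][:,:,::-1]); print(n,i['fovy'],i['cx'],i['cy'],i['rvec'],i['tvec'])
E
```

```text
pics
{'clock': 0.0, 'eef_pos': array([ 256.34756716, -596.56013662,  201.68419073]), 'tool_rot': array([-3.13966821e+00,  2.13530560e-05,  4.05828091e-01]), 'width': 85.61132174996277}
side 57.87328117519403 274.76479941096613 207.51946570249407 [ 0.29597529 -2.70741643  1.38359985] [531.78824637 176.62200496 897.68375584]
top 56.519422559793114 282.4522875015203 208.55619450497926 [ 2.11012572 -2.13374524  0.21448336] [  8.95284174 587.26595681 892.27198199]
```

View pics/side0.png

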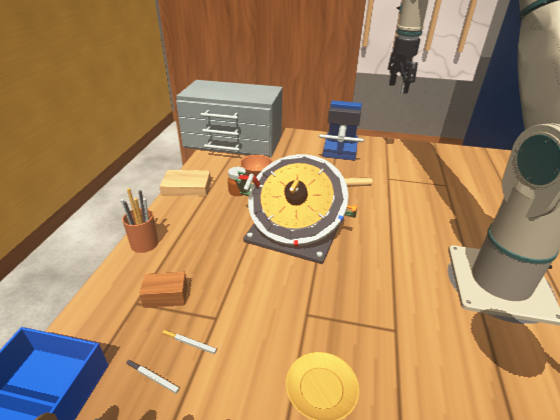

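View pics/top0.png

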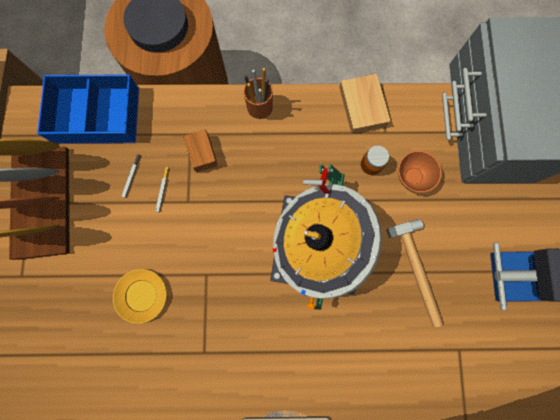

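```bash
python3 - <<'E'
import cv2,numpy as np
a=cv2.imread('pics/side0.png')[140:265,225:385]; b=cv2.imread('pics/top0.png')[155:315,260:395]
cv2.imwrite('pics/c1.png',cv2.resize(a,None,fx=4.7,fy=4.7,interpolation=cv2.INTER_CUBIC))
cv2.imwrite('pics/c2.png',cv2.resize(b,None,fx=3.7,fy=3.7,interpolation=cv2.INTER_CUBIC))
E
```

```text
(no output)
```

View pics/c1.png

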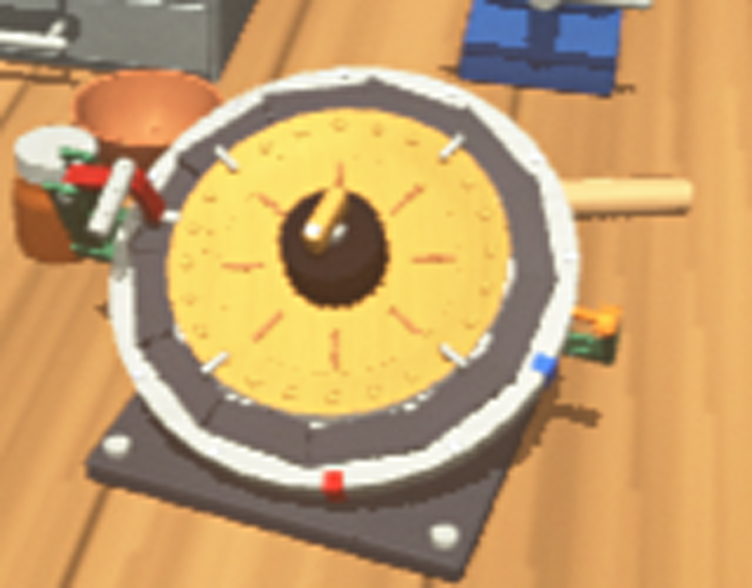

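View pics/c2.png

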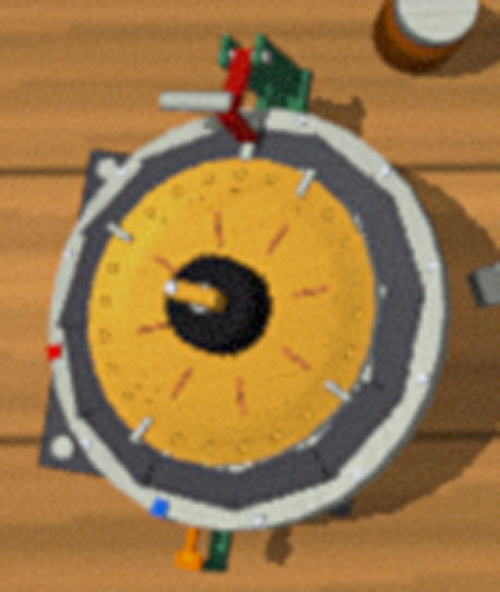

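```bash
cat > h.py <<'E'
import numpy as np,cv2
from scipy.spatial.transform import Rotation as R
from scipy.optimize import least_squares
from cell import read_state,cams
CAL={'side':(57.87328117519403,274.7648,207.51947,[0.29597529,-2.70741643,1.38359985],[531.78824637,176.62200496,897.68375584]),
'top':(56.519422559793114,282.45229,208.5562,[2.11012572,-2.13374524,0.21448336],[8.95284174,587.26595681,892.27198199])}
def proj(n,P):
    f,cx,cy,r,t=CAL[n]; f=210/np.tan(np.radians(f/2))
    return cv2.projectPoints(np.array(P,float).reshape(-1,3),np.array(r),np.array(t),np.array([[f,0,cx],[0,f,cy],[0,0,1.]]),None)[0][:,0]
RF=R.from_euler('y',-30,degrees=True)
def f2w(h,P): # face -> world
    return R.from_euler('z',h[2]).apply(RF.apply(np.atleast_2d(P))+[0,0,110])+[h[0],h[1],0]
def b2w(h,P): return R.from_euler('z',h[2]).apply(np.atleast_2d(P))+[h[0],h[1],0]
def mark(th,r=125): a=-np.pi/2-th; return [r*np.cos(a),r*np.sin(a),0]
def pin(p): 
    d=np.array([-38,15]);c,s=np.cos(-p),np.sin(-p)
    return [-27,152+c*d[0]-s*d[1],35+s*d[0]+c*d[1]]
E
cat > fit.py <<'E'
from h import *
def pts(h):
    m=lambda t:f2w(h,mark(t))[0]
    return dict(red=m(h[3]),blue=m(h[3]-np.pi/3),pin=f2w(h,pin(h[4]))[0],col=f2w(h,[0,0,38])[0],c1=b2w(h,[-105,110,0])[0],c2=b2w(h,[-105,-110,0])[0],c1t=b2w(h,[-105,110,16])[0],c2t=b2w(h,[-105,-110,16])[0],)
obs=[('side','red',295.9,243),('side','blue',340.5,217.4),('side','pin',249,182),('side','col',296.3,192.5),('side','c1',243.7,241.5),('side','c2',322.9,263),
('top','red',274.9,250.1),('top','blue',303.2,292.3),('top','pin',313.2,182),('top','col',318.9,236.9),('top','c2t',270.8,280.7),('top','c1t',285.1,196)]
def res(h):
    p=pts(h); return np.r_[np.ravel([proj(n,p[k])[0]-[u,v] for n,k,u,v in obs]),(h[4]-.05)*10]
best=min((least_squares(res,[500,-50,y,1.2,.05],x_scale=[100,100,1,1,1],loss='soft_l1') for y in(-2,-.5,0,.5,2,3)),key=lambda s:s.cost)
print(best.x,best.cost); print(np.round(res(best.x)[:-1].reshape(-1,2),1).tolist())
for k,v in pts(best.x).items(): print(k,v.round())
np.save('head.npy',best.x)
E
python3 fit.py
```

```text
[ 5.02279635e+02 -9.06629393e+01  4.51753491e+00  1.28562473e+00
  1.83582595e-01] 11.755353339226842
[[-0.2, -2.2], [-0.1, -0.1], [-0.5, 1.9], [-0.1, -3.7], [-0.1, -0.8], [0.1, 1.6], [1.5, -0.2], [0.3, 0.1], [-1.6, 0.9], [-1.6, 0.4], [-0.4, 0.4], [1.5, -0.9]]
red [488.  18.  50.]
blue [388. -42.  95.]
pin [627. -63. 146.]
col [506. -72. 143.]
c1 [631.  -9.   0.]
c2 [415.  34.   0.]
c1t [631.  -9.  16.]
c2t [415.  34.  16.]
```

```bash
sed -i "s/('side','col',296.3,192.5)/('side','mid',296.9,194.3)/;s/('top','col',318.9,236.9)/('top','mid',320.7,238.1)/;s/('side','red',295.9,243)/('side','red',295.9,241.7)/;s/c1=b2w/mid=f2w(h,[0,0,16])[0],c1=b2w/" fit.py; python3 fit.py
python3 - <<'E'
from h import *
h=np.load('head.npy')
for n in('side','top'):
    im=cv2.imread(f'pics/{n}0.png'); S=4
    im=cv2.resize(im,None,fx=S,fy=S,interpolation=cv2.INTER_CUBIC)
    def dot(P,c):
        for u in proj(n,P): cv2.circle(im,tuple(np.int32(u*S+S/2)),2,c,-1)
    t=np.linspace(0,2*np.pi,120)
    dot(f2w(h,np.c_[130*np.cos(t),130*np.sin(t),0*t]),(255,0,255))
    dot(f2w(h,np.c_[28*np.cos(t),28*np.sin(t),0*t+38]),(255,255,0))
    dot(f2w(h,[[0,-131,10]]),(0,0,255)); p=np.array(pin(h[4])); dot(f2w(h,[p+[-17,0,0],p+[17,0,0]]),(255,0,0))
    dot(f2w(h,[[17,0,62],[-17,0,62]]),(0,255,0))
    u=proj(n,f2w(h,[0,0,20]))[0]*S; x,y=np.int32(u)
    cv2.imwrite(f'pics/o_{n}.png',im[y-270:y+270,x-300:x+300][:, 100 if 0 else 0:])
a=cv2.imread('pics/o_side.png');b=cv2.imread('pics/o_top.png')
cv2.imwrite('pics/o.png',cv2.resize(np.hstack([a,b]),(800,360),interpolation=cv2.INTER_AREA))
E
```

```text
[ 5.03043395e+02 -8.96011247e+01 -1.76090434e+00  1.28170418e+00
  1.57125920e-01] 7.95460125493824
[[-0.1, -0.6], [-0.2, -0.2], [-0.6, 2.4], [0.2, -1.3], [-0.4, -0.4], [0.0, 1.7], [1.1, -0.1], [0.2, -0.0], [-2.2, 1.1], [0.2, 0.8], [-0.6, 0.4], [0.9, -1.1]]
red [488.  19.  50.]
blue [388. -42.  95.]
pin [627. -61. 145.]
col [507. -71. 143.]
mid [505. -82. 124.]
c1 [631.  -7.   0.]
c2 [415.  34.   0.]
c1t [631.  -7.  16.]
c2t [415.  34.  16.]
```

View pics/o.png

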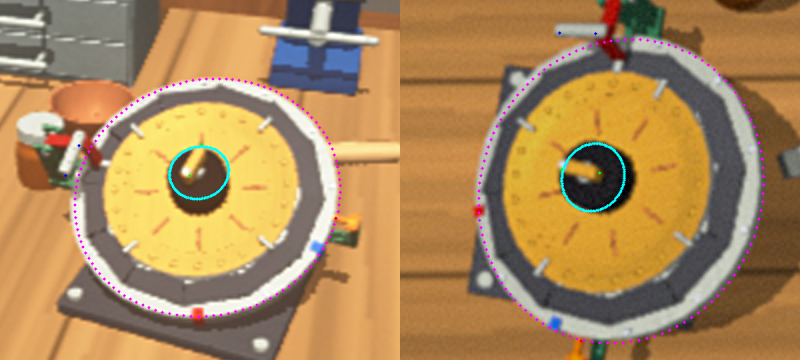

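The head faces +y of the world, slope rising toward −y, and the pawl is on the side away from the robot. The red mark is about 1.28 rad past the pointer. Next I work out the moves to hover over the pawl pin.

```bash
cat >> h.py <<'E'
h=np.load('head.npy')
def Rface(): return R.from_euler('z',h[2])*RF
def goal(P,yaw=0): # tool z=-n, tool y = +-face y turned by yaw (about tool z)
    s=read_state(); C=R.from_euler('xyz',s['tool_rot'])
    F=Rface()
    c=[F*R.from_matrix(np.array([[sx,0,0],[0,-sx,0],[0,0,-1.]]).T)*R.from_euler('z',yaw) for sx in(1,-1)]
    G=min(c,key=lambda g:(C.inv()*g).magnitude())
    d=f2w(h,P)[0]-s['eef_pos']
    print('t',round(s['clock'],2),'shift cm',(C.inv().apply(d)/10).round(2),'| rot first: turn',np.degrees((C.inv()*G).as_rotvec()).round(1),'then shift',(G.inv().apply(d)/10).round(2))
def where():
    s=read_state(); F=Rface(); C=R.from_euler('xyz',s['tool_rot'])
    M=(F.inv()*C).as_matrix()
    print('t',round(s['clock'],2),'TCP face',F.inv().apply(s['eef_pos']-f2w(h,[0,0,0])[0]).round(1),'tool in face x,y,z\n',M.T.round(3),'\nF face',F.inv().apply(s['force']).round(1),'T',F.inv().apply(s['torque']).round(2),'w',round(s['width'],1),'gf',round(s['gripper_force'],1),'q',np.round(s['qpos'],2))
E
python3 - <<'E'
from h import *
p=np.array(pin(h[4]));print(p); goal(p+[-5,0,150])
E
```

```text
[-27.         116.81532099  55.76146341]
t 0.1 shift cm [ 59.68 -41.12  -6.98] | rot first: turn [-14.7 -27.6 -54.5] then shift [ 54.95  26.33 -39.86]
```

>>> move_arm(targets="0 2.98 -2.06 -0.35 0 0 0;0 2.98 -2.06 -0.35 0 0 0;0 2.98 -2.06 -0.35 0 0 0;0 2.98 -2.06 -0.35 0 0 0;0 2.98 -2.06 -0.35 0 0 0")

```text
clock: 0.52
eef_pos: [353.3, -442.0, 219.9]
tool_rot: [-3.141, 0.0, 0.405]
force: [0.5, -0.7, -0.0]
width: 42.7
gripper_force: 0.0
```

>>> move_arm(targets="0 2.98 -2.06 -0.35 0 0 0;0 2.98 -2.06 -0.35 0 0 0;0 2.98 -2.06 -0.35 0 0 0;0 2.98 -2.06 -0.35 0 0 0;0 2.98 -2.06 -0.35 0 0 0")

```text
clock: 0.93
eef_pos: [449.5, -288.5, 237.6]
tool_rot: [-3.141, 0.0, 0.406]
force: [-0.1, -0.1, -0.1]
width: 42.9
gripper_force: 0.0
```

>>> move_arm(targets="0 2.98 -2.06 -0.35 0 0 0;0 2.98 -2.06 -0.35 0 0 0;0 2.98 -2.06 -0.35 0 0 0;0 2.98 -2.06 -0.35 0 0 0;0 2.98 -2.06 -0.35 0 0 0")

```text
clock: 1.35
eef_pos: [545.7, -135.2, 255.0]
tool_rot: [-3.141, 0.001, 0.406]
force: [0.5, 0.3, -0.3]
width: 42.9
gripper_force: 0.0
```

>>> move_arm(targets="0 2.98 -2.06 -0.35 0 0 0;0 2.98 -2.06 -0.35 0 0 0;0 2.98 -2.06 -0.35 0 0 0;0 2.98 -2.06 -0.35 0 0 0;0 2.98 -2.06 -0.35 0 0 0")

```text
clock: 1.77
eef_pos: [641.9, 18.2, 272.4]
tool_rot: [-3.141, 0.001, 0.406]
force: [0.5, -0.7, -0.4]
width: 42.6
gripper_force: 0.0
```

>>> move_arm(targets="-0.2 0 0 0 -1.47 -2.76 -5.45;-0.2 0 0 0 -1.47 -2.76 -5.45;-0.2 0 0 0 -1.47 -2.76 -5.45;-0.2 0 0 0 -1.47 -2.76 -5.45;-0.2 0 0 0 -1.47 -2.76 -5.45")

```text
clock: 2.18
eef_pos: [641.7, 16.5, 272.2]
tool_rot: [3.073, 0.265, 0.88]
force: [0.2, 1.2, -0.7]
width: 34.0
gripper_force: 0.0
```

>>> move_arm(targets="-0.2 0 0 0 -1.47 -2.76 -5.45;-0.2 0 0 0 -1.47 -2.76 -5.45;-0.2 0 0 0 -1.47 -2.76 -5.45;-0.2 0 0 0 -1.47 -2.76 -5.45;-0.2 0 0 0 -1.47 -2.76 -5.45")

```text
clock: 2.6
eef_pos: [641.7, 16.8, 272.0]
tool_rot: [-3.14, 0.527, 1.386]
force: [-0.7, -0.3, 0.7]
width: 34.4
gripper_force: 0.0
```

```bash
python3 - <<'E'
from h import *
p=np.array(pin(h[4])); where(); goal(p+[-5,0,60]); goal(p+[-5,0,-19])
ims=[]
for n in('side','top'):
    i=cams.get_image(n)['color'][:,:,::-1]; u=proj(n,f2w(h,p)[0])[0]; x,y=np.int32(u)
    ims.append(cv2.resize(i[y-60:y+60,x-60:x+73],None,fx=3,fy=3,interpolation=cv2.INTER_CUBIC))
cv2.imwrite('pics/p1.png',np.hstack(ims))
E
```

```text
t 2.6 TCP face [-32.2 116.  205.6] tool in face x,y,z
 [[-1.    -0.004 -0.004]
 [-0.004  1.     0.001]
 [ 0.004  0.001 -1.   ]] 
F face [ 0.7 -0.6  0.4] T [-0.    0.56 -0.  ] w 34.4 gf 0.0 q [-0.28  0.7  -0.1   1.31  0.51  1.45 -0.7 ]
t 2.6 shift cm [0.02 0.07 8.99] | rot first: turn [0.1 0.2 0.3] then shift [-0.02  0.08  8.99]
t 2.6 shift cm [ 0.05  0.06 16.89] | rot first: turn [0.1 0.2 0.3] then shift [-0.02  0.08 16.89]
```

View pics/p1.png

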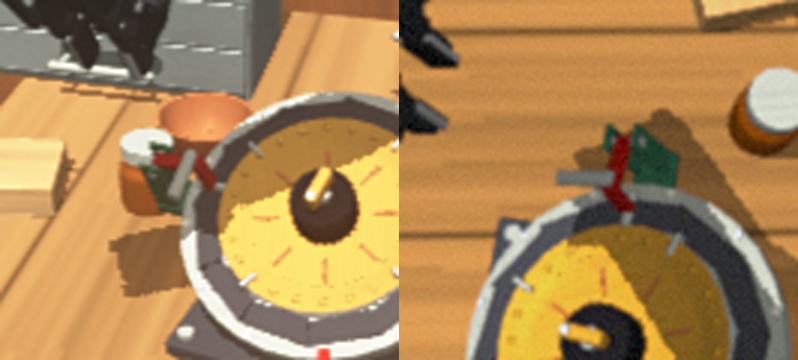

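>>> move_arm(targets="-0.2 0 0 3 0 0 0;-0.2 0 0 3 0 0 0;-0.2 0 0 3 0 0 0;-0.2 0 0 2 0 0 0;-0.2 0 0 2 0 0 0")

```text
clock: 3.12
eef_pos: [628.7, -49.7, 159.1]
tool_rot: [3.14, 0.525, 1.374]
force: [-0.2, 0.6, 0.2]
width: 34.1
gripper_force: 0.0
```

>>> move_arm(targets="-0.2 0 0 1.3 0 0 0;-0.2 0 0 1.3 0 0 0;-0.2 0 0 1.2 0 0 0;-0.2 0 0 0 0 0 0")

```text
clock: 3.45
eef_pos: [624.1, -69.0, 125.6]
tool_rot: [-3.14, 0.527, 1.376]
force: [-0.6, -1.1, -0.6]
width: 34.2
gripper_force: 0.0
```

>>> move_arm(targets="-0.45 0 0 0 0 0 0;-0.6 0 0 0 0 0 0;-0.65 0 0 0 0 0 0;-0.7 0 0 0 0 0 0;-0.7 0 0 0 0 0 0")

```text
clock: 3.87
eef_pos: [626.3, -65.6, 127.8]
tool_rot: [3.139, 0.524, 1.38]
force: [-0.0, 0.5, -0.1]
width: 12.5
gripper_force: 0.0
```

```bash
python3 -c "
from h import *
where()"
```

```text
t 3.87 TCP face [-31.7 116.5  38.8] tool in face x,y,z
 [[-1.     0.001 -0.001]
 [ 0.001  1.     0.002]
 [ 0.001  0.002 -1.   ]] 
F face [-0.5 -0.1  0.2] T [-0.02  0.57 -0.03] w 12.5 gf 0.0 q [-0.19  0.8  -0.06  1.55  0.59  1.1  -0.78]
```

>>> move_arm(targets="-0.8 0 0 0 0 0 0;-0.9 0 0 0 0 0 0;-1 0 0 0 0 0 0;-1 0 0 0 0 0 0")

```text
clock: 4.2
eef_pos: [625.9, -66.1, 127.3]
tool_rot: [3.14, 0.525, 1.38]
force: [-0.2, -0.0, 0.6]
width: -0.1
gripper_force: 0.0
```

```bash
python3 -c "
from h import *
where()
for p in np.arange(.16,2.05,.1): q=np.array(pin(p)); print(round(p,2), (q-pin(p-.1))[1:].round(1), q[1:].round(1))"
```

```text
t 4.2 TCP face [-31.5 116.2  38.1] tool in face x,y,z
 [[-1.     0.001 -0.001]
 [ 0.001  1.     0.001]
 [ 0.001  0.001 -1.   ]] 
F face [ 0.3 -0.2  0.4] T [-0.03  0.52 -0.02] w -0.1 gf 0.0 q [-0.19  0.8  -0.06  1.55  0.59  1.1  -0.78]
0.16 [1.9 3.6] [116.9  55.9]
0.26 [2.3 3.4] [119.1  59.3]
0.36 [2.6 3.2] [121.7  62.4]
0.46 [2.9 2.9] [124.6  65.3]
0.56 [3.2 2.6] [127.8  67.9]
0.66 [3.4 2.3] [131.2  70.1]
0.76 [3.6 1.9] [134.8  72.1]
0.86 [3.8 1.5] [138.6  73.6]
0.96 [3.9 1.1] [142.5  74.7]
1.06 [4.  0.8] [146.5  75.5]
1.16 [4.1 0.3] [150.6  75.8]
1.26 [ 4.1 -0.1] [154.7  75.8]
1.36 [ 4.1 -0.5] [158.7  75.3]
1.46 [ 4.  -0.9] [162.7  74.4]
1.56 [ 3.9 -1.3] [166.6  73.2]
1.66 [ 3.7 -1.6] [170.3  71.5]
1.76 [ 3.6 -2. ] [173.9  69.5]
1.86 [ 3.3 -2.4] [177.2  67.1]
1.96 [ 3.1 -2.7] [180.3  64.5]
```

```bash
cat >> h.py <<'E'
def look(name,P,half=50,S=4):
    ims=[]
    for n in('side','top'):
        i=cams.get_image(n)['color'][:,:,::-1]; x,y=np.int32(proj(n,f2w(h,P)[0])[0]); print(n,'crop origin',x-half,y-half,'scale',S)
        ims.append(cv2.resize(i[y-half:y+half,x-half:x+half],None,fx=S,fy=S,interpolation=cv2.INTER_CUBIC))
    cv2.imwrite(f'pics/{name}.png',np.hstack(ims))
E
python3 -c "
from h import *
look('p2',pin(.16)); print(proj('side',f2w(h,[-31.5,116.2,38.1])),proj('top',f2w(h,[-31.5,116.2,38.1])))"
```

```text
side crop origin 198 134 scale 4
top crop origin 260 133 scale 4
[[249.62788449 189.3064201 ]] [[312.50935547 185.67160499]]
```

View pics/p2.png

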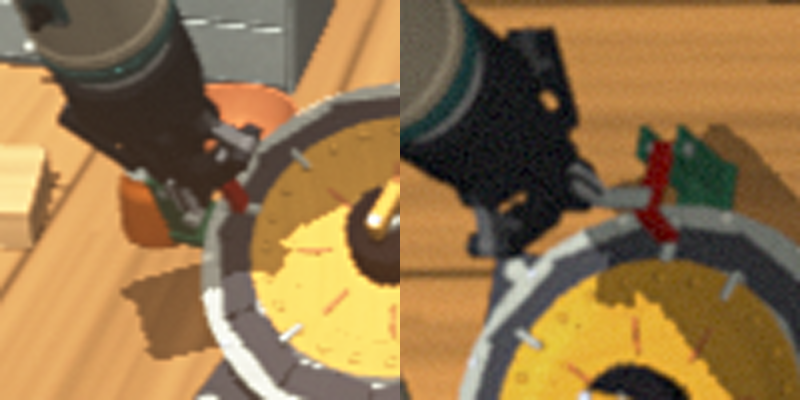

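```bash
python3 -c "
from h import *
for n in('side','top'): np.save(f'pics/{n}_in.npy',cams.get_image(n)['color'])"
```

>>> move_arm(targets="-1 0 0 -2 0 0 0;-1 0 0 -3 0 0 0;-1 0 0 -3 0 0 0;-1 0 0 -2 0 0 0;-1 0 0 0 0 0 0")

```text
clock: 4.82
eef_pos: [638.0, -13.0, 217.4]
tool_rot: [3.133, 0.52, 1.38]
force: [0.8, 0.7, 0.1]
width: 0.2
gripper_force: 0.0
```

```bash
python3 - <<'E'
from h import *
where(); ims=[]
s=read_state()['eef_pos']
for n in('side','top'):
    a=np.load(f'pics/{n}_in.npy'); b=cams.get_image(n)['color']; np.save(f'pics/{n}_out.npy',b)
    im=b[:,:,::-1].copy(); x,y=np.int32(proj(n,f2w(h,pin(.16))[0])[0]); S=8
    d=(np.abs(a.astype(int)-b).max(2)>45).astype(np.uint8)
    im=cv2.resize(im[y-37:y+38,x-25:x+25],None,fx=S,fy=S,interpolation=cv2.INTER_CUBIC)
    dd=cv2.resize(d[y-37:y+38,x-25:x+25],None,fx=S,fy=S,interpolation=cv2.INTER_NEAREST)
    c,_=cv2.findContours(dd,cv2.RETR_EXTERNAL,cv2.CHAIN_APPROX_NONE); cv2.drawContours(im,c,-1,(255,0,255),1)
    for P,col in((f2w(h,[-31.5,116.2,38.1])[0],(0,255,0)),(s,(255,255,0)),(f2w(h,pin(.16))[0],(0,0,255))):
        u=(proj(n,P)[0]-[x-25,y-37])*S+S/2; cv2.circle(im,tuple(np.int32(u)),5,col,2)
    ims.append(im)
cv2.imwrite('pics/p3.png',np.hstack(ims))
E
```

```text
t 4.82 TCP face [-33.5 118.1 143.4] tool in face x,y,z
 [[-1.     0.001  0.004]
 [ 0.001  1.     0.008]
 [-0.004  0.008 -1.   ]] 
F face [-0.6  0.7  0.5] T [-0.03  0.56 -0.03] w 0.2 gf 0.0 q [-0.24  0.73 -0.09  1.42  0.53  1.31 -0.73]
```

View pics/p3.png

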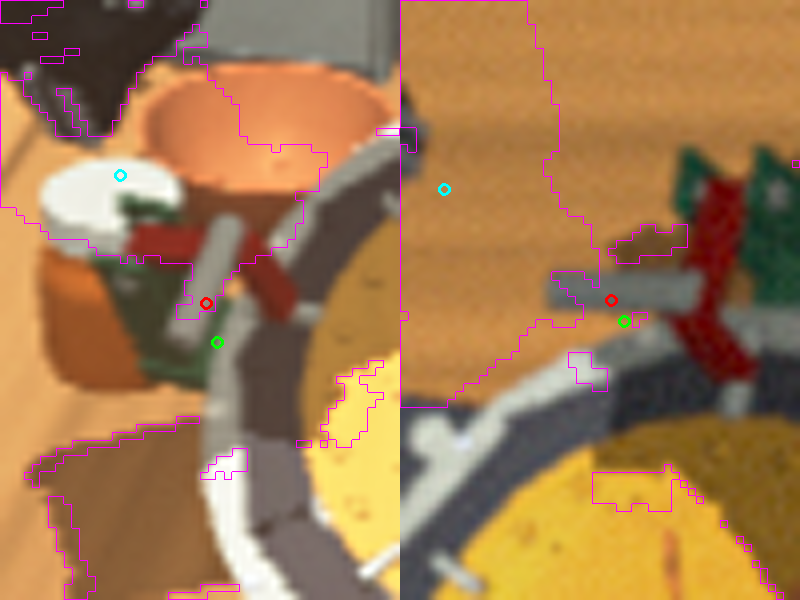

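```bash
python3 - <<'E'
from h import *
from cell import ctrl
print([(k,getattr(ctrl,k)) for k in dir(ctrl) if not k.startswith('_')])
C=R.from_euler('xyz',[-3.14,0,.406])
P=np.array([256.3,-596.6,201.7])
for d in(0,-13,-30): print(d,[proj('side',P+C.apply([0,y,d]))[0].round(1).tolist() for y in(-42,0,42)])
s=read_state(); print(s['eef_pos'],s['qd'].round(3)); 
for d in(0,-10,-20,-30):
    Q=s['eef_pos']+R.from_euler('xyz',s['tool_rot']).apply([0,0,d]); print(d,proj('side',Q)[0].round(1),proj('top',Q)[0].round(1))
for n in('side','top'):
    x,y=np.int32(proj(n,f2w(h,pin(.16))[0])[0]); print(n,'tip seen',np.array([[85,140],[22,150]][n=='top'])/8+[x-25,y-37])
im=cv2.imread('pics/side0.png'); cv2.imwrite('pics/s0.png',cv2.resize(im[55:105,365:445],None,fx=8,fy=8,interpolation=cv2.INTER_CUBIC))
# dark pixels in side0 near the gripper: lowest rows
g=im.max(2)
for r in range(74,100,2): 
    c=np.where(g[r,380:430]<70)[0]+380; print(r,c.min() if len(c) else '',c.max() if len(c) else '',len(c))
E
```

```text
[('MotionError', <class 'cell.MotionError'>), ('pinch_z', 18.700000000000003)]
0 [[400.4, 105.9], [394.8, 101.4], [389.5, 97.1]]
-13 [[401.2, 102.1], [395.6, 97.7], [390.2, 93.5]]
-30 [[402.3, 97.0], [396.6, 92.7], [391.1, 88.6]]
[635.40161971 -16.55930769 214.12020351] [ 0.017  0.025  0.018  0.037  0.001 -0.002 -0.001]
0 [239.1 169. ] [291.8 170.9]
-10 [238.  166.8] [289.5 169.2]
-20 [236.8 164.5] [287.2 167.5]
-30 [235.6 162.1] [284.8 165.8]
side tip seen [233.625 164.5  ]
top tip seen [287.75 164.75]
74 391 414 16
76 391 414 14
78 390 414 18
80 390 414 18
82 390 411 13
84 390 409 10
86 405 408 4
88 404 408 5
90 404 407 4
92 404 407 4
94   0
96   0
98   0
```

```bash
python3 - <<'E'
from h import *
s=read_state(); F=Rface()
o={'side':[233.6+.6,164.5],'top':[287.75,164.75]}
r=least_squares(lambda P:np.r_[proj('side',P)[0]-o['side'],proj('top',P)[0]-o['top']],s['eef_pos'])
d=r.x-s['eef_pos'];print('world off',d.round(1),'face',F.inv().apply(d).round(1),'res',r.fun.round(1))
where()
E
```

```text
world off [ 8.4  8.5 15.6] face [-0.8  6.6 18.5] res [ 0.1  0.  -0.  -0. ]
t 4.92 TCP face [-31.7 116.2 138.5] tool in face x,y,z
 [[-1.     0.001 -0.001]
 [ 0.001  1.     0.002]
 [ 0.001  0.002 -1.   ]] 
F face [ 0.1  0.1 -0.5] T [-0.04  0.51 -0.03] w -0.3 gf 0.0 q [-0.24  0.73 -0.09  1.43  0.53  1.3  -0.73]
```

>>> move_arm(targets="-0.2 0 -0.2 2 0 0 0;-0.2 0 -0.2 3 0 0 0;-0.2 0 0 3 0 0 0;-0.2 0 0 1.5 0 0 0;-0.2 0 0 1 0 0 0")

```text
clock: 5.33
eef_pos: [618.4, -71.1, 119.9]
tool_rot: [-3.137, 0.529, 1.38]
force: [0.1, 0.1, -0.4]
width: 34.2
gripper_force: 0.0
```

>>> move_arm(targets="-0.2 0 0 0.5 0 0 0;-0.2 0 0 0.5 0 0 0;-0.2 0 0 0.5 0 0 0;-0.2 0 0 0 0 0 0")

```text
clock: 5.67
eef_pos: [620.0, -75.3, 109.7]
tool_rot: [3.14, 0.525, 1.38]
force: [-1.0, -0.1, -0.4]
width: 33.9
gripper_force: 0.0
```

>>> move_arm(targets="-0.5 0 0 0 0 0 0;-0.6 0 0 0 0 0 0;-0.7 0 0 0 0 0 0;-0.8 0 0 0 0 0 0;-0.8 0 0 0 0 0 0")

```text
clock: 6.08
eef_pos: [626.2, -75.5, 111.1]
tool_rot: [3.128, 0.522, 1.378]
force: [10.7, -4.1, -5.4]
width: 10.0
gripper_force: 54.0
```

```bash
python3 -c "
from h import *
where()"
```

```text
t 6.08 TCP face [-31.6 118.2  19.5] tool in face x,y,z
 [[-1.     0.002  0.002]
 [ 0.002  1.     0.013]
 [-0.002  0.013 -1.   ]] 
F face [-1.  11.3 -5.7] T [2.52 0.78 0.21] w 10.0 gf 54.0 q [-0.18  0.81 -0.05  1.58  0.61  1.05 -0.8 ]
```

>>> move_arm(targets="-1 0 0.5 0 0 0 0;-1 0 0.49 -0.66 0 0 0;-1 0 0.61 -0.55 0 0 0;-1 0 0 0 0 0 0")

```text
clock: 6.42
eef_pos: [634.8, -71.1, 121.0]
tool_rot: [-3.137, 0.526, 1.381]
force: [-6.5, 2.2, 2.6]
width: 9.7
gripper_force: 58.8
```

```bash
python3 -c "
from h import *
where()"
```

```text
t 6.42 TCP face [-31.8 125.9  31. ] tool in face x,y,z
 [[-1.    -0.    -0.002]
 [ 0.     1.    -0.005]
 [ 0.002 -0.005 -1.   ]] 
F face [ 0.5 -6.8  2.8] T [-1.54  0.41  0.19] w 9.7 gf 58.8 q [-0.18  0.82 -0.06  1.53  0.59  1.11 -0.77]
```

>>> move_arm(targets="-1 0 0.6 -0.42 0 0 0;-1 0 0.77 -0.26 0 0 0;-1 0 0.81 -0.11 0 0 0;-1 0 0 0 0 0 0")

```text
clock: 6.75
eef_pos: [658.7, -70.0, 129.9]
tool_rot: [-3.141, 0.524, 1.381]
force: [-6.1, 5.8, 11.6]
width: 9.3
gripper_force: 60.8
```

```bash
python3 -c "
from h import *
where()"
```

```text
t 6.75 TCP face [-32.1 149.1  41.6] tool in face x,y,z
 [[-1.    -0.    -0.001]
 [-0.     1.    -0.   ]
 [ 0.001 -0.    -1.   ]] 
F face [ 1.8 -7.  12.3] T [-1.7  -0.01  0.26] w 9.3 gf 60.8 q [-0.17  0.84 -0.07  1.45  0.58  1.15 -0.73]
```

>>> move_arm(targets="-1 0 0.82 0.1 0 0 0;-1 0 0.79 0.25 0 0 0;-1 0 0.73 0.37 0 0 0;-1 0 0 0 0 0 0")

```text
clock: 7.08
eef_pos: [682.8, -79.3, 122.2]
tool_rot: [3.139, 0.524, 1.381]
force: [-0.6, 2.4, 3.7]
width: 9.6
gripper_force: 65.7
```

```bash
python3 -c "
from h import *
where()"
```

```text
t 7.08 TCP face [-32.  174.6  32.6] tool in face x,y,z
 [[-1.    -0.    -0.   ]
 [-0.     1.     0.003]
 [ 0.     0.003 -1.   ]] 
F face [-0.2 -1.   4.3] T [-0.3   0.37  0.63] w 9.6 gf 65.7 q [-0.15  0.88 -0.06  1.38  0.58  1.17 -0.7 ]
```

>>> move_arm(targets="-0.5 0 0 0 0 0 0;-0.2 0 0 0 0 0 0;-0.2 0 0 0 0 0 0;-0.2 0 0 -1 0 0 0;-0.2 0 0 -3 0 0 0")

```text
clock: 7.5
eef_pos: [681.8, -64.2, 153.4]
tool_rot: [-3.135, 0.53, 1.38]
force: [0.2, -1.1, -0.5]
width: 34.2
gripper_force: 0.0
```

>>> move_arm(targets="1 0 0 -3 0 0 0;1 0 0 -3 0 0 0;1 0 0 -2 0 0 0;1 -0.6 -3.5 0 0 0 0;1 -0.6 -3.5 0 0 0 0")

```text
clock: 7.92
eef_pos: [623.2, -16.8, 232.1]
tool_rot: [3.135, 0.522, 1.378]
force: [-0.2, 0.5, 0.6]
width: 85.0
gripper_force: 0.0
```

>>> move_arm(targets="1 -0.6 -3.5 0 0 0 0;1 -0.7 -3.5 0 0 0 0;1 -0.7 -3.4 0 0 0 0;1 0 0 0 0 0 0;1 0 0 0 0 0 0")

```text
clock: 8.33
eef_pos: [515.6, -15.3, 242.2]
tool_rot: [3.139, 0.525, 1.381]
force: [0.8, 0.1, -0.5]
width: 85.1
gripper_force: 0.0
```

```bash
python3 - <<'E'
from h import *
where()
for n in('side','top'):
    b=cams.get_image(n)['color']; np.save(f'pics/{n}_3.npy',b)
    for p in (.1,.2,2.0):
        u=proj(n,f2w(h,pin(p)))[0]; print(n,p,u.round(1),np.median(b[int(u[1])-1:int(u[1])+2,int(u[0])-1:int(u[0])+2].reshape(-1,3),0))
    d=b.astype(int); red=(d[:,:,0]>90)&(d[:,:,1]<50)&(d[:,:,2]<50); x,y=np.int32(proj(n,f2w(h,pin(1.2)))[0]); yy,xx=np.where(red[y-30:y+30,x-30:x+30]); print('pawl red centroid',xx.mean()+x-30,yy.mean()+y-30,len(xx))
E
```

```text
t 8.33 TCP face [  0.9  -1.7 152.2] tool in face x,y,z
 [[-1.    -0.    -0.001]
 [-0.     1.     0.002]
 [ 0.001  0.002 -1.   ]] 
F face [-0.4  0.8 -0.3] T [0.04 0.54 0.  ] w 85.1 gf 0.0 q [-0.28  0.54 -0.1   1.74  0.52  1.22 -0.84]
side 0.1 [249.  184.9] [70. 75. 49.]
side 0.2 [247.9 184.1] [67. 63. 43.]
side 2.0 [225.1 177.5] [220. 219. 203.]
pawl red centroid 235.04444444444442 173.15555555555557 45
top 0.1 [311.3 183.8] [197. 139.  77.]
top 0.2 [310.8 182.5] [193. 134.  71.]
top 2.0 [314.3 154.6] [188. 196. 185.]
pawl red centroid 321.84496124031006 161.2170542635659 129
```

The pin now shows at the thrown position, so the pawl is clear. Next I go down over the collar.

>>> move_arm(targets="1 0 0.25 3 0 0 0;1 0 0 3 0 0 0;1 0 0 3 0 0 0;1 0 0 3 0 0 0;1 0 0 1.5 0 0 0")

```text
clock: 8.85
eef_pos: [505.7, -85.1, 121.4]
tool_rot: [-3.14, 0.527, 1.378]
force: [-0.2, -0.5, 0.6]
width: 84.9
gripper_force: 0.0
```

>>> move_arm(targets="1 0 0 1 0 0 0;1 0 0 0.7 0 0 0;1 0 0 0.6 0 0 0;1 0 0 0.5 0 0 0;1 0 0 0 0 0 0")

```text
clock: 9.27
eef_pos: [503.9, -96.5, 99.5]
tool_rot: [3.14, 0.525, 1.38]
force: [0.2, 0.2, -0.5]
width: 85.6
gripper_force: 0.0
```

>>> move_arm(targets="0.5 0 0 0 0 0 0;0.4 0 0 0 0 0 0;0.3 0 0 0 0 0 0;0.25 0 0 0 0 0 0;0.25 0 0 0 0 0 0")

```text
clock: 9.68
eef_pos: [504.1, -95.6, 100.6]
tool_rot: [3.139, 0.524, 1.38]
force: [-0.5, 3.2, 4.8]
width: 54.2
gripper_force: 52.3
```

```bash
python3 -c "
from h import *
where()"
```

```text
t 9.68 TCP face [  0.2   2.2 -11. ] tool in face x,y,z
 [[-1.     0.001 -0.001]
 [ 0.001  1.     0.002]
 [ 0.001  0.002 -1.   ]] 
F face [-0.2 -1.1  5.7] T [-0.32  0.37  0.02] w 54.2 gf 52.3 q [-0.2   0.7  -0.03  1.93  0.68  0.86 -0.96]
```

>>> move_arm(targets="0 0 0 0 0 0 -3;0 0 0 0 0 0 -5;0 0 0 0 0 0 -6;0 0 0 0 0 0 -6;0 0 0 0 0 0 0")

```text
clock: 10.1
eef_pos: [504.9, -95.6, 100.6]
tool_rot: [-2.949, 0.49, 1.781]
force: [-0.0, 2.7, 6.4]
width: 54.0
gripper_force: 62.6
```

```bash
python3 -c "
from h import *
where()"
```

```text
t 10.1 TCP face [  0.1   3.  -10.9] tool in face x,y,z
 [[-0.939 -0.344 -0.001]
 [-0.344  0.939  0.003]
 [-0.     0.003 -1.   ]] 
F face [ 0.9 -0.5  6.8] T [-0.13  0.31  0.09] w 54.0 gf 62.6 q [-0.14  0.7  -0.12  1.93  0.74  0.9  -0.66]
```

>>> move_arm(targets="0 0 0 0 0 0 -6;0 0 0 0 0 0 -6;0 0 0 0 0 0 -6;0 0 0 0 0 0 -6;0 0 0 0 0 0 -6")

```text
clock: 10.52
eef_pos: [505.9, -95.2, 100.3]
tool_rot: [-2.728, 0.33, 2.325]
force: [5.3, 1.6, 0.1]
width: 53.9
gripper_force: 62.8
```

>>> move_arm(targets="0 0 0 0 0 0 -6;0 0 0 0 0 0 -6;0 0 0 0 0 0 -6;0 0 0 0 0 0 0;0 0 0 0 0 0 0")

```text
clock: 10.93
eef_pos: [506.4, -94.8, 100.0]
tool_rot: [-2.654, 0.193, 2.615]
force: [6.0, 4.5, 0.3]
width: 54.1
gripper_force: 63.0
```

```bash
cat >> h.py <<'E'
def marks():
    out={}
    for n in('side','top'):
        b=cams.get_image(n)['color']; hsv=cv2.cvtColor(b,cv2.COLOR_RGB2HSV).astype(int); H,S,V=hsv[:,:,0],hsv[:,:,1],hsv[:,:,2]
        t=np.linspace(-np.pi,np.pi,721); ring=np.zeros(H.shape,np.uint8)
        for rr in (118,122,126,130): 
            for u in proj(n,f2w(h,np.array([mark(a,rr) for a in t]))): cv2.circle(ring,(int(round(u[0])),int(round(u[1]))),1,1,-1)
        for nm,c in(('red',((H<6)|(H>174))&(S>170)&(V>110)),('blue',(H>100)&(H<125)&(S>150)&(V>90))):
            m=c&(ring>0); ys,xs=np.where(m)
            if len(xs)==0: print(n,nm,'none'); continue
            # angle of each pixel in face plane z=0
            U=np.array([proj(n,f2w(h,mark(a,125)))[0] for a in t]); o=proj(n,f2w(h,[0,0,0]))[0]
            A=[t[np.argmin(np.hypot(*(U-[x,y]).T))] for x,y in zip(xs,ys)]
            print(n,nm,'theta',np.round(np.median(A)+(np.pi/3 if nm=='blue' else 0),3),'n',len(A),'span',np.round(np.ptp(A),2),'px',round(xs.mean(),1),round(ys.mean(),1))
E
python3 -c "
from h import *
where(); marks()"
```

```text
t 10.93 TCP face [ -1.1   4.3 -10.9] tool in face x,y,z
 [[-0.376 -0.926 -0.005]
 [-0.926  0.376  0.004]
 [-0.002  0.006 -1.   ]] 
F face [-4.7  5.   3. ] T [0.6  0.2  0.14] w 54.1 gf 63.0 q [-0.01  0.72 -0.32  1.93  0.84  0.99  0.07]
side red theta 0.092 n 14 span 0.07 px 343.6 211.3
side blue theta 0.061 n 6 span 0.03 px 334.8 168.2
top red none
top blue none
```

```bash
python3 - <<'E'
from h import *
for n in('side','top'):
    b=cv2.imread(f'pics/{n}0.png')[:,:,::-1].copy(); hsv=cv2.cvtColor(b,cv2.COLOR_RGB2HSV).astype(int)
    u=proj(n,f2w(h,[0,-131,10]))[0]; x,y=np.int32(u.round()); print(n,'pred tip',u.round(1),'dir out',(proj(n,f2w(h,[0,-150,10]))[0]-u).round(1),'dpx per .1rad',(proj(n,f2w(h,mark(.1)))[0]-proj(n,f2w(h,mark(0)))[0]).round(1))
    m=(hsv[:,:,0]>8)&(hsv[:,:,0]<22)&(hsv[:,:,1]>215)&(hsv[:,:,2]>170)
    for r in range(y-6,y+14): print(r,''.join('#' if m[r,c] else '.' for c in range(x-12,x+20)),x-12 if r==y-6 else '')
E
```

```text
side pred tip [347.2 206.2] dir out [7.6 1.8] dpx per .1rad [-1.6  4.3]
200 ................................ 335
201 ................................ 
202 ................................ 
203 ................................ 
204 ................................ 
205 ................................ 
206 ................................ 
207 ................................ 
208 ................................ 
209 ................................ 
210 ................................ 
211 ................................ 
212 ................................ 
213 ................................ 
214 ................................ 
215 ................................ 
216 ................................ 
217 ................................ 
218 ................................ 
219 ................................ 
top pred tip [312.4 298.5] dir out [-1.4  8.9] dpx per .1rad [-5.  -1.2]
292 ................................ 300
293 ................................ 
294 ................................ 
295 ................................ 
296 ................................ 
297 ................................ 
298 ...........##................... 
299 ...........##................... 
300 ..........###................... 
301 ..........###................... 
302 ..........##.................... 
303 ..........##.................... 
304 ........#####................... 
305 ........######.................. 
306 .......#######.................. 
307 .......#######.................. 
308 .........#####.................. 
309 ................................ 
310 ................................ 
311 ................................
```

>>> move_arm(targets="0 0 0 0 0 0 -2.3;0 0 0 0 0 0 -2.3;0 0 0 0 0 0 0;0 0 0 0 0 0 0;0 0 0 0 0 0 0")

```text
clock: 11.45
eef_pos: [506.5, -94.6, 99.9]
tool_rot: [-2.641, 0.156, 2.687]
force: [5.9, 3.2, -0.6]
width: 54.0
gripper_force: 63.3
```

>>> move_arm(targets="0.5 0 0 0 0 0 0;1 0 0 0 0 0 0;1 0 0 0 0 0 0;1 0 0 0 0 0 0")

```text
clock: 11.78
eef_pos: [503.3, -96.6, 99.8]
tool_rot: [-2.637, 0.152, 2.685]
force: [-0.3, -0.5, -0.9]
width: 85.3
gripper_force: 0.0
```

>>> move_arm(targets="1 0 0 -1 0 0 0;1 0 0 -2 0 0 0;1 0 0 -4 0 0 0;1 0 0 -4 0 0 0;1 0 0 -4 0 0 0")

```text
clock: 12.2
eef_pos: [517.1, -21.4, 231.5]
tool_rot: [-2.637, 0.15, 2.686]
force: [0.5, -0.6, -0.5]
width: 85.8
gripper_force: 0.0
```

```bash
python3 - <<'E'
from h import *
where(); marks(); goal([-33,215,123.])
for n in('side','top'):
    b=cams.get_image(n)['color']; np.save(f'pics/{n}_4.npy',b)
    hsv=cv2.cvtColor(b,cv2.COLOR_RGB2HSV).astype(int); u=proj(n,f2w(h,mark(0)))[0]; x,y=np.int32(u); print(n,x-12,y-12)
    H,S,V=hsv[:,:,0],hsv[:,:,1],hsv[:,:,2]
    for r in range(y-12,y+14): print(''.join('R' if (H[r,c]<5 or H[r,c]>174) and S[r,c]>150 else 'o' if 5<=H[r,c]<22 and S[r,c]>190 else 'w' if S[r,c]<60 and V[r,c]>170 else '.' for c in range(x-12,x+22)))
E
```

```text
t 12.2 TCP face [  0.5   1.  140.1] tool in face x,y,z
 [[-0.3   -0.954 -0.   ]
 [-0.954  0.3   -0.001]
 [ 0.001 -0.    -1.   ]] 
F face [ 0.1  0.6 -0.7] T [ 0.08  0.5  -0.02] w 85.8 gf 0.0 q [-0.07  0.58 -0.42  1.74  0.66  1.3   0.29]
side red theta 0.017 n 9 span 0.04 px 344.6 207.9
side blue theta -0.017 n 2 span 0.02 px 332.5 166.0
top red theta 0.022 n 12 span 0.07 px 313.7 295.3
top blue theta -0.009 n 25 span 0.06 px 366.3 273.8
t 12.3 shift cm [-19.18   9.2    2.51] | rot first: turn [ 0.8  0.1 72.5] then shift [ 3.03 21.08  2.25]
side 332 195
...........wwwww..................
..........wwwwww..................
..........wwwwww..................
..........wwwwww..................
..........wwwwww..................
.w........wwwwww..................
ww........wwwwww..................
..........wwwwww..................
.........wwwwwww..................
.........wwwwww...................
.........wwwwww...................
.........ww.R.....................
.........w.RRRoooo................
.........w.RRRR....o..............
.........w..RRR...................
.........wwww....
[... 589 characters left out ...]

wwww..............................
wwwwww............................
wwwwwwwwwwwwwwwwwwwwwwwwwwwwwwwwww
wwwwwwwwww.....wwwwwwwwwwwwwwwwwww
...wwwwwwwRRRR.wwwwwwwwwwwwwwwwwww
......www.RRRR.wwwwwwwwwwwwwwwwwww
..........RRRRwwwwwwwwwwwwwwwwww..
..........ooRR..wwwwwwwww.........
........ooooo.....................
........oooo......................
........oooo......................
........ooo.......................
........ooo.......................
......ooooo.......................
.....ooooooo......................
.....oooooooo.....................
.....oooooooo.....................
.....oooooooo.....................
......ooooooo.....................
...........o......................
```

>>> move_arm(targets="-1 0 0 0 0 0 6.6;-1 0 0 0 0 0 6.6;-1 0 0 0 0 0 6.6;-1 0 0 0 0 0 6.6;-1 0 0 0 0 0 6.6")

```text
clock: 12.82
eef_pos: [516.4, -24.0, 228.5]
tool_rot: [-2.787, 0.399, 2.137]
force: [0.9, -0.4, -0.2]
width: 25.4
gripper_force: 0.0
```

>>> move_arm(targets="-1 0 0 0 0 0 6.6;-1 0 0 0 0 0 6.6;-1 0 0 0 0 0 6.6;-1 0 0 0 0 0 6.6;-1 0 0 0 0 0 6.6")

```text
clock: 13.23
eef_pos: [516.3, -24.0, 228.5]
tool_rot: [-3.076, 0.523, 1.506]
force: [0.1, 0.5, -0.7]
width: -0.3
gripper_force: 0.0
```

>>> move_arm(targets="-1 0 0 0 0 0 6.5;-1 0.5 3.5 0 0 0 0;-1 0.5 3.5 0 0 0 0;-1 0.5 3.5 0 0 0 0;-1 0.5 3.5 0 0 0 0")

```text
clock: 13.65
eef_pos: [658.6, -33.4, 218.3]
tool_rot: [-3.139, 0.527, 1.382]
force: [0.5, -0.1, -0.6]
width: -0.0
gripper_force: 0.0
```

>>> move_arm(targets="-1 0.5 3.5 0 0 0 0;-1 0.5 3.6 0 0 0 0;-1 0 0 0 0 0 0")

```text
clock: 13.9
eef_pos: [733.3, -40.0, 209.6]
tool_rot: [-3.141, 0.528, 1.379]
force: [-1.3, -1.5, -1.0]
width: -0.4
gripper_force: 0.0
```

```bash
python3 -c "
from h import *
where()"
```

```text
t 13.9 TCP face [-30.1 216.8 132.4] tool in face x,y,z
 [[-1.     0.001 -0.004]
 [ 0.001  1.    -0.001]
 [ 0.004 -0.001 -1.   ]] 
F face [ 1.  -0.9 -1.7] T [-0.1   0.49 -0.02] w -0.4 gf 0.0 q [-0.18  0.89 -0.1   1.1   0.55  1.44 -0.6 ]
```

>>> move_arm(targets="-1 0.3 0 3 0 0 0;-1 0 0 3 0 0 0;-1 0 0 2.5 0 0 0;-1 0 0 1.7 0 0 0;-1 0 0 0 0 0 0")

```text
clock: 14.32
eef_pos: [715.8, -89.0, 119.8]
tool_rot: [-3.13, 0.531, 1.383]
force: [-0.7, -1.1, 0.4]
width: -0.2
gripper_force: 0.0
```

>>> move_arm(targets="-1 0 -0.8 0 0 0 0;-1 0 -0.6 0 0 0 0;-1 0 -0.6 0 0 0 0;-1 0 -0.6 0 0 0 0;-1 0 -0.4 0 0 0 0")

```text
clock: 14.73
eef_pos: [697.9, -76.8, 129.7]
tool_rot: [3.124, 0.521, 1.379]
force: [11.1, 4.5, 14.4]
width: -0.0
gripper_force: 9.1
```

```bash
python3 -c "
from h import *
where()"
```

```text
t 14.73 TCP face [-32.9 189.   41.8] tool in face x,y,z
 [[-1.     0.001  0.003]
 [ 0.001  1.     0.017]
 [-0.003  0.017 -1.   ]] 
F face [ 1.5 10.1 15.8] T [ 2.11  0.05 -0.01] w -0.0 gf 9.1 q [-0.14  0.88 -0.09  1.34  0.6   1.19 -0.7 ]
```

>>> move_arm(targets="-1 0 -0.4 -0.3 0 0 0;-1 0 -0.4 -0.3 0 0 0;-1 0 -0.4 -0.2 0 0 0;-1 0 0 0 0 0 0")

```text
clock: 15.07
eef_pos: [682.3, -70.6, 135.4]
tool_rot: [3.134, 0.523, 1.381]
force: [2.8, 2.4, 10.0]
width: 0.1
gripper_force: 5.5
```

```bash
cat >> h.py <<'E'
def pawl():
    for n in('side','top'):
        b=cams.get_image(n)['color']; d=b.astype(int); red=(d[:,:,0]>90)&(d[:,:,1]<50)&(d[:,:,2]<50); x,y=np.int32(proj(n,f2w(h,pin(1.2)))[0]); yy,xx=np.where(red[y-30:y+30,x-30:x+30]); print(n,'pawl red',xx.mean()+x-30,yy.mean()+y-30,len(xx))
E
python3 -c "
from h import *
where();pawl()"
```

```text
t 15.07 TCP face [-32.8 172.5  48.2] tool in face x,y,z
 [[-1.    -0.     0.001]
 [-0.     1.     0.007]
 [-0.001  0.007 -1.   ]] 
F face [ 2.5  2.3 10.1] T [0.31 0.09 0.04] w 0.1 gf 5.5 q [-0.15  0.86 -0.09  1.38  0.59  1.19 -0.71]
side pawl red 241.5974025974026 172.23376623376623 77
top pawl red 318.3333333333333 169.47863247863248 117
```

>>> move_arm(targets="-1 0 -0.3 -0.4 0 0 0;-1 0 -0.4 -0.3 0 0 0;-1 0 -0.4 0 0 0 0;-1 0 -0.3 0 0 0 0;-1 0 0 0 0 0 0")

```text
clock: 15.58
eef_pos: [665.9, -66.2, 137.5]
tool_rot: [-3.14, 0.525, 1.383]
force: [0.1, -0.3, 0.3]
width: 0.0
gripper_force: 0.0
```

```bash
python3 -c "
from h import *
where();pawl()"
```

```text
t 15.58 TCP face [-32.8 155.5  50.7] tool in face x,y,z
 [[-1.    -0.002 -0.002]
 [-0.002  1.    -0.   ]
 [ 0.002 -0.    -1.   ]] 
F face [0.4 0.1 0.1] T [0.03 0.53 0.01] w 0.0 gf 0.0 q [-0.16  0.84 -0.09  1.42  0.59  1.19 -0.73]
side pawl red 249.4848484848485 179.78787878787878 66
top pawl red 324.2142857142857 177.81632653061223 98
```

>>> move_arm(targets="-1 0 0 -2 0 0 0;-1 0 0 -4 0 0 0;-1 0 0 -3 0 0 0;1 -0.6 -3 0 0 0 0;1 -0.6 -3 0 0 0 0")

```text
clock: 16.1
eef_pos: [616.4, -19.4, 222.5]
tool_rot: [3.136, 0.522, 1.38]
force: [-0.6, -0.6, -0.3]
width: 23.1
gripper_force: 0.0
```

>>> move_arm(targets="1 -0.7 -3.1 0 0 0 0;1 -0.7 -3.1 0 0 0 0;1 -0.7 -3.1 0 0 0 0;1 0 0 0 0 0 0")

```text
clock: 16.43
eef_pos: [513.9, -21.8, 232.8]
tool_rot: [-3.136, 0.527, 1.385]
force: [-0.4, -0.8, -0.5]
width: 72.4
gripper_force: 0.0
```

```bash
python3 - <<'E'
from h import *
where(); marks(); pawl()
ims=[]
for n,P in(('side',[0,60,20]),('top',[0,0,20])):
    b=cams.get_image(n)['color'][:,:,::-1]; x,y=np.int32(proj(n,f2w(h,P))[0]); x0=x-45 if n=='side' else x-65
    ims.append(cv2.resize(b[y-65:y+70,x0:x0+(90 if n=='side' else 100)],None,fx=4.2,fy=4.2,interpolation=cv2.INTER_CUBIC)); print(n,x0,y-65)
    for p in (0.,.05,.1,.2): print(p,proj(n,f2w(h,pin(p)))[0].round(1))
cv2.imwrite('pics/p4.png',np.hstack(ims))
E
```

```text
t 16.43 TCP face [  2.   -2.2 140.7] tool in face x,y,z
 [[-1.    -0.004 -0.004]
 [-0.004  1.    -0.004]
 [ 0.004 -0.004 -1.   ]] 
F face [ 0.5 -0.2 -0.9] T [-0.01  0.52  0.03] w 72.4 gf 0.0 q [-0.26  0.55 -0.13  1.75  0.54  1.21 -0.85]
side red theta -3.028 n 30 span 3.14 px 282.8 189.5
side blue theta -0.026 n 3 span 0.03 px 332.3 165.7
top red theta 2.88 n 27 span 2.98 px 318.1 239.3
top blue theta -0.013 n 24 span 0.06 px 366.5 273.9
side pawl red 254.37037037037038 182.51851851851853 27
top pawl red 324.3240740740741 180.60185185185185 108
side 230 122
0.0 [249.9 185.8]
0.05 [249.4 185.4]
0.1 [249.  184.9]
0.2 [247.9 184.1]
top 255 173
0.0 [311.9 185. ]
0.05 [311.6 184.4]
0.1 [311.3 183.8]
0.2 [310.8 182.5]
```

View pics/p4.png

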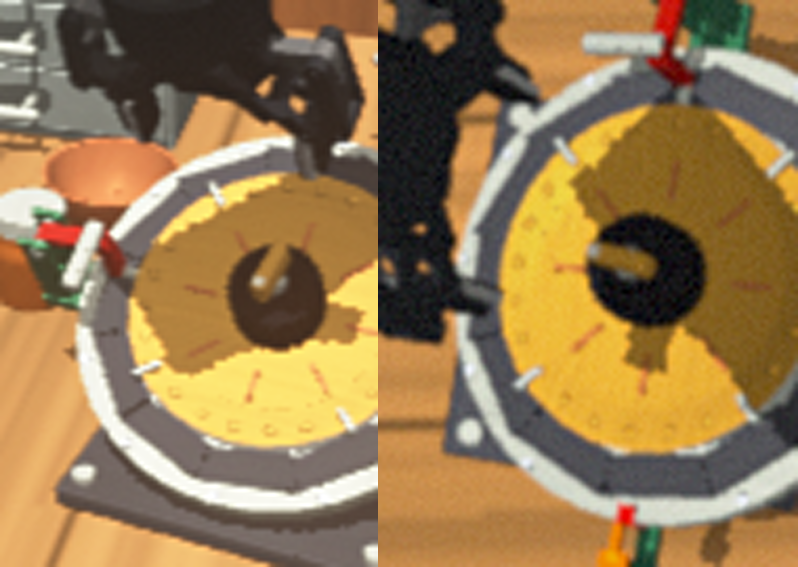

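Pawl is seated lower than at the start; the red mark stands at the pointer (≈(625,515) in the right tile). Now regrip the collar to advance.

>>> move_arm(targets="1 0 0 0 0 0 -6;1 0 0 0 0 0 -6;1 0 0 0 0 0 -6;1 0 0 0 0 0 -6;1 0 0 0 0 0 -6")

```text
clock: 17.15
eef_pos: [520.8, -21.5, 231.6]
tool_rot: [-2.858, 0.447, 1.975]
force: [-0.9, -0.4, 0.1]
width: 85.4
gripper_force: 0.0
```

>>> move_arm(targets="1 0 0 0 0 0 -6;1 0 0 0 0 0 -6;1 0 0 0 0 0 -6;1 0 0 0 0 0 -6;1 0 0 0 0 0 -6")

```text
clock: 17.57
eef_pos: [520.7, -21.6, 231.6]
tool_rot: [-2.676, 0.251, 2.493]
force: [-0.4, -0.1, 0.3]
width: 85.0
gripper_force: 0.0
```

>>> move_arm(targets="1 0 0 3 0 0 0;1 0 0 3 0 0 0;1 0 0 0 0 0 0;1 0 0 0 0 0 0")

```text
clock: 17.9
eef_pos: [514.0, -51.9, 179.4]
tool_rot: [-2.674, 0.252, 2.488]
force: [0.5, 0.2, 0.7]
width: 85.7
gripper_force: 0.0
```

```bash
python3 - <<'E'
from h import *
where(); goal([-1.8,2.6,-11],np.radians(-60))
E
```

```text
t 17.9 TCP face [ 0.8  3.6 79.7] tool in face x,y,z
 [[-0.5   -0.866  0.001]
 [-0.866  0.5   -0.003]
 [ 0.003 -0.002 -1.   ]] 
F face [0.1 0.4 0.8] T [-0.04  0.57  0.01] w 85.7 gf 0.0 q [-0.07  0.62 -0.34  1.82  0.7   1.16  0.05]
t 17.9 shift cm [0.21 0.21 9.06] | rot first: turn [-0.2 -0.   0. ] then shift [0.22 0.18 9.07]
```

>>> move_arm(targets="1 0.2 0.2 3 0 0 0;1 0 0 2.5 0 0 0;1 0 0 2 0 0 0;1 0 0 1 0 0 0;1 0 0 0.55 0 0 0")

```text
clock: 18.32
eef_pos: [506.4, -92.8, 100.4]
tool_rot: [-2.677, 0.254, 2.489]
force: [-0.2, -0.4, 0.9]
width: 85.5
gripper_force: 0.0
```

>>> move_arm(targets="1 0 0 0 0 0 0;0.5 0 0 0 0 0 0;0.4 0 0 0 0 0 0;0.3 0 0 0 0 0 0;0.2 0 0 0 0 0 0")

```text
clock: 18.73
eef_pos: [505.7, -93.0, 102.5]
tool_rot: [-2.676, 0.255, 2.49]
force: [-2.1, 0.4, 9.5]
width: 53.9
gripper_force: 62.0
```

>>> move_arm(targets="0 0 0 0 0 0 0;0 0 0 0 0 0 0")

```text
clock: 18.9
eef_pos: [505.7, -93.0, 102.5]
tool_rot: [-2.676, 0.255, 2.49]
force: [-2.0, 1.1, 8.8]
width: 54.2
gripper_force: 62.0
```

```bash
python3 - <<'E'
from h import *
where(); marks()
E
```

```text
t 18.9 TCP face [-1.3  3.2 -7.9] tool in face x,y,z
 [[-0.5   -0.866 -0.003]
 [-0.866  0.5   -0.002]
 [ 0.003  0.002 -1.   ]] 
F face [ 3.8 -2.2  7.9] T [-0.56 -0.34 -0.01] w 54.2 gf 62.0 q [-0.04  0.72 -0.29  1.92  0.82  0.98 -0.05]
side red theta -3.028 n 30 span 3.14 px 285.7 190.4
side blue theta -0.026 n 6 span 0.03 px 332.2 165.8
top red theta 2.937 n 12 span 0.1 px 321.8 187.2
top blue none
```

>>> move_arm(targets="0 0 0 0 0 0 3;0 0 0 0 0 0 5;0 0 0 0 0 0 6;0 0 0 0 0 0 6;0 0 0 0 0 0 6")

```text
clock: 19.42
eef_pos: [505.3, -93.3, 102.7]
tool_rot: [-2.83, 0.432, 2.039]
force: [-4.9, 0.6, 11.3]
width: 53.9
gripper_force: 62.2
```

>>> move_arm(targets="0 0 0 0 0 0 4;0 0 0 0 0 0 0;0 0 0 0 0 0 0;0 0 0 0 0 0 0;0 0 0 0 0 0 0")

```text
clock: 19.83
eef_pos: [505.2, -93.3, 102.7]
tool_rot: [-2.86, 0.451, 1.969]
force: [-4.1, 1.8, 10.7]
width: 53.8
gripper_force: 62.3
```

```bash
python3 - <<'E'
from h import *
where(); marks(); pawl()
E
```

```text
t 19.83 TCP face [-0.8  2.8 -7.9] tool in face x,y,z
 [[-0.866 -0.5   -0.004]
 [-0.5    0.866 -0.001]
 [ 0.003  0.001 -1.   ]] 
F face [ 4.5 -4.3  9.8] T [-0.66 -0.34 -0.2 ] w 53.8 gf 62.3 q [-0.12  0.71 -0.16  1.93  0.75  0.93 -0.51]
side red theta -3.011 n 35 span 3.67 px 288.2 202.0
side blue theta 0.519 n 6 span 0.03 px 345.0 184.5
top red theta 2.941 n 11 span 0.08 px 322.0 187.2
top blue theta 0.532 n 21 span 0.08 px 342.0 292.9
side pawl red 254.46428571428572 182.46428571428572 28
top pawl red 324.29357798165137 180.58715596330273 109
```

>>> move_arm(targets="0 0 0 0 0 0 0;0 0 0 0 0 0 0;0 0 0 0 0 0 0;0 0 0 0 0 0 0;0 0 0 0 0 0 0")

```text
clock: 20.45
eef_pos: [505.2, -93.3, 102.7]
tool_rot: [-2.86, 0.451, 1.969]
force: [-4.0, 1.5, 11.2]
width: 53.8
gripper_force: 62.3
```

>>> move_arm(targets="0 0 0 0 0 0 3;0 0 0 0 0 0 5;0 0 0 0 0 0 6;0 0 0 0 0 0 6;0 0 0 0 0 0 6")

```text
clock: 20.87
eef_pos: [504.6, -93.3, 102.8]
tool_rot: [-3.104, 0.526, 1.457]
force: [-5.9, 1.2, 11.9]
width: 53.8
gripper_force: 62.5
```

>>> move_arm(targets="0 0 0 0 0 0 4;0 0 0 0 0 0 0;0 0 0 0 0 0 0;0 0 0 0 0 0 0;0 0 0 0 0 0 0")

```text
clock: 21.28
eef_pos: [504.5, -93.3, 102.8]
tool_rot: [3.141, 0.527, 1.38]
force: [-6.8, 2.5, 12.1]
width: 54.0
gripper_force: 62.6
```

```bash
python3 - <<'E'
from h import *
where(); marks(); pawl()
E
```

```text
t 21.28 TCP face [-0.7  2.1 -7.9] tool in face x,y,z
 [[-1.     0.    -0.004]
 [ 0.     1.     0.   ]
 [ 0.004  0.    -1.   ]] 
F face [ 5.  -7.1 11.1] T [-0.85 -0.6  -0.19] w 54.0 gf 62.6 q [-0.2   0.7  -0.03  1.93  0.68  0.87 -0.96]
side red theta -3.024 n 32 span 4.2 px 275.2 204.1
side blue theta 1.065 n 6 span 0.04 px 344.3 207.8
top red theta 2.897 n 22 span 1.92 px 303.1 217.2
top blue theta 1.073 n 11 span 0.06 px 313.5 295.2
side pawl red 254.1034482758621 182.31034482758622 29
top pawl red 324.3454545454546 180.5 110
```

>>> move_arm(targets="0 0 0 0 0 0 0;0 0 0 0 0 0 0;0 0 0 0 0 0 0;0.4 0 0 0 0 0 0;1 0 0 0 0 0 0")

```text
clock: 21.9
eef_pos: [506.4, -92.3, 101.0]
tool_rot: [3.14, 0.523, 1.382]
force: [0.1, 0.6, -0.3]
width: 70.2
gripper_force: 0.0
```

>>> move_arm(targets="1 0 0 0 0 0 0;1 0 0 0 0 0 0;1 0 0 -1 0 0 0;1 0 0 -2 0 0 0;1 0 0 -3 0 0 0")

```text
clock: 22.32
eef_pos: [509.5, -64.3, 152.2]
tool_rot: [-3.137, 0.527, 1.382]
force: [1.1, 0.3, -0.9]
width: 85.2
gripper_force: 0.0
```

>>> move_arm(targets="0 0 0 -3 0 0 0;0 0 0 -3 0 0 0;0 0 0 0 0 0 0;0 0 0 0 0 0 0")

```text
clock: 22.65
eef_pos: [518.1, -32.3, 205.8]
tool_rot: [3.138, 0.522, 1.382]
force: [0.7, -0.0, -0.6]
width: 42.7
gripper_force: 0.0
```

```bash
cat >> h.py <<'E'
def lock(show=False):
    for n in('side','top'):
        b=cams.get_image(n)['color']; hsv=cv2.cvtColor(b,cv2.COLOR_RGB2HSV)
        t=np.linspace(0,2*np.pi,60); m=np.zeros(b.shape[:2],np.uint8)
        cv2.fillPoly(m,[np.int32(proj(n,f2w(h,np.c_[22*np.cos(t),22*np.sin(t),0*t+50])).round())],1)
        g=(m>0)&(hsv[:,:,2]>75)
        ys,xs=np.where(g); q=np.c_[xs,ys].astype(float); q-=q.mean(0); w,v=np.linalg.eigh(q.T@q); d=v[:,1]
        best=[]
        for a in np.arange(-.4,1.6,.02):
            e=np.diff(proj(n,f2w(h,[[-17*np.cos(a),17*np.sin(a),60],[17*np.cos(a),-17*np.sin(a),60]])),axis=0)[0]; best.append((abs(np.cross(e/np.hypot(*e),d)),a))
        print(n,'lock',round(min(best)[1],2),'n',len(xs),'ecc',(w[1]/w[0]).round(1))
E
python3 - <<'E' 2>/dev/null
from h import *
where(); marks(); lock(); goal([-1.8,2.6,23])
E
```

```text
t 22.65 TCP face [ -3.3   3.9 112.5] tool in face x,y,z
 [[-1.    -0.001  0.001]
 [-0.001  1.     0.005]
 [-0.001  0.005 -1.   ]] 
F face [-0.4  0.7 -0.5] T [ 0.01  0.52 -0.02] w 42.7 gf 0.0 q [-0.26  0.58 -0.09  1.79  0.55  1.13 -0.86]
side red theta -3.015 n 32 span 4.2 px 275.2 203.9
side blue theta 1.065 n 6 span 0.04 px 344.3 207.8
top red theta 2.906 n 22 span 1.92 px 303.3 217.2
top blue theta 1.078 n 10 span 0.06 px 313.4 295.2
side lock 0.18 n 137 ecc 2.4
top lock 0.12 n 90 ecc 5.2
t 22.85 shift cm [0.03 0.05 8.6 ] | rot first: turn [-0.1  0.2  0.1] then shift [0.   0.04 8.6 ]
```

>>> move_arm(targets="-0.3 0 0 3 0 0 3.7;-0.3 0 0 3 0 0 3.7;-0.3 0 0 1.2 0 0 0;-0.3 0 0 0.7 0 0 0;-0.3 0 0 0.5 0 0 0")

```text
clock: 23.27
eef_pos: [508.0, -76.3, 130.5]
tool_rot: [3.069, 0.522, 1.233]
force: [-0.7, 1.4, 0.0]
width: 29.8
gripper_force: 0.0
```

>>> move_arm(targets="-0.3 0 0 0 0 0 0;-0.5 0 0 0 0 0 0;-0.65 0 0 0 0 0 0;-0.75 0 0 0 0 0 0;-0.8 0 0 0 0 0 0")

```text
clock: 23.68
eef_pos: [508.1, -74.2, 132.2]
tool_rot: [3.068, 0.519, 1.233]
force: [-3.5, 3.7, 3.6]
width: 9.4
gripper_force: 42.3
```

```bash
python3 - <<'E' 2>/dev/null
from h import *
where(); marks()
E
```

```text
t 23.68 TCP face [-2.9  2.1 27.3] tool in face x,y,z
 [[-0.992  0.127 -0.001]
 [ 0.127  0.992  0.   ]
 [ 0.001 -0.    -1.   ]] 
F face [-0.8 -4.2  4.7] T [-1.11  0.53  0.02] w 9.4 gf 42.3 q [-0.24  0.66 -0.03  1.89  0.62  0.93 -1.04]
side red theta -3.024 n 32 span 4.2 px 275.2 204.1
side blue theta 1.065 n 6 span 0.04 px 344.3 207.8
top red theta 2.897 n 22 span 1.92 px 303.1 217.2
top blue theta 1.078 n 10 span 0.06 px 313.4 295.2
```

>>> move_arm(targets="-1 0 0 0 0 0 2;-1 0 0 0 0 0 4;-1 0 0 0 0 0 5;-1 0 0 0 0 0 5;-1 0 0 0 0 0 5")

```text
clock: 24.2
eef_pos: [508.4, -74.3, 132.2]
tool_rot: [2.872, 0.455, 0.82]
force: [-3.8, 2.9, 4.5]
width: 8.7
gripper_force: 59.2
```

>>> move_arm(targets="-1 0 0 0 0 0 5;-1 0 0 0 0 0 5;-1 0 0 0 0 0 5;-1 0 0 0 0 0 5;-1 0 0 0 0 0 5")

```text
clock: 24.62
eef_pos: [508.7, -74.6, 132.4]
tool_rot: [2.706, 0.301, 0.379]
force: [-3.4, 1.7, 4.3]
width: 8.7
gripper_force: 59.3
```

>>> move_arm(targets="-1 0 0 0 0 0 4;-1 0 0 0 0 0 4;-1 0 0 0 0 0 0;-1 0 0 0 0 0 0")

```text
clock: 24.95
eef_pos: [508.7, -74.7, 132.5]
tool_rot: [2.671, 0.242, 0.253]
force: [-3.2, 2.5, 6.0]
width: 8.7
gripper_force: 59.4
```

```bash
python3 - <<'E' 2>/dev/null
from h import *
where(); marks()
E
```

```text
t 24.95 TCP face [-2.4  2.8 27.3] tool in face x,y,z
 [[-0.48   0.877  0.   ]
 [ 0.877  0.48   0.002]
 [ 0.001  0.001 -1.   ]] 
F face [ 1.4 -3.6  6.1] T [-0.77  0.35 -0.04] w 8.7 gf 59.4 q [-0.4   0.67  0.23  1.9   0.46  0.85 -1.82]
side red theta -3.019 n 33 span 4.2 px 274.7 203.3
side blue theta 1.065 n 6 span 0.04 px 344.3 207.8
top red theta 2.919 n 26 span 1.94 px 306.3 212.8
top blue theta 1.078 n 10 span 0.06 px 313.4 295.2
```

>>> move_arm(targets="-1 0 0 0 0 0 3;-1 0 0 0 0 0 3;-1 0 0 0 0 0 3;-1 0 0 0 0 0 0;-1 0 0 0 0 0 0")

```text
clock: 25.47
eef_pos: [508.8, -74.7, 132.5]
tool_rot: [2.642, 0.17, 0.114]
force: [-2.8, 2.0, 5.8]
width: 8.8
gripper_force: 60.1
```

```bash
python3 - <<'E' 2>/dev/null
from h import *
where()
E
```

```text
t 25.47 TCP face [-2.4  2.8 27.3] tool in face x,y,z
 [[-0.34   0.94   0.001]
 [ 0.94   0.34   0.002]
 [ 0.002  0.001 -1.   ]] 
F face [ 1.6 -3.2  5.7] T [-0.75  0.25  0.63] w 8.8 gf 60.1 q [-0.43  0.68  0.27  1.9   0.43  0.84 -1.94]
```

>>> move_arm(targets="-0.6 0 0 0 0 0 0;-0.2 0 0 0 0 0 0;0 0 0 0 0 0 0;0 0 0 -1 0 0 0;0 0 0 -3 0 0 0")

```text
clock: 25.88
eef_pos: [510.0, -57.8, 165.2]
tool_rot: [2.64, 0.175, 0.106]
force: [0.2, -0.4, 0.2]
width: 42.6
gripper_force: 0.0
```

>>> move_arm(targets="0 0 0 -4 0 0 0;0 0 0 -4 0 0 0;0 0 0 -4 0 0 0;0 0 0 0 0 0 0;0 0 0 0 0 0 0")

```text
clock: 26.3
eef_pos: [525.7, 5.5, 272.2]
tool_rot: [2.644, 0.163, 0.113]
force: [-0.3, -0.1, -0.8]
width: 42.7
gripper_force: 0.0
```

```bash
python3 - <<'E' 2>/dev/null
from h import *
where(); marks(); pawl(); lock()
b=cams.get_image('top')['color'][:,:,::-1]; x,y=np.int32(proj('top',f2w(h,[0,0,20]))[0])
c=cams.get_image('side')['color'][:,:,::-1]; u,v=np.int32(proj('side',f2w(h,[0,0,20]))[0])
cv2.imwrite('pics/p5.png',cv2.resize(np.hstack([c[v-65:v+70,u-60:u+65],b[y-65:y+70,x-60:x+65]]),None,fx=3.2,fy=3.2,interpolation=cv2.INTER_CUBIC))
E
```

```text
t 26.3 TCP face [ -3.5   4.2 189.3] tool in face x,y,z
 [[-0.336  0.942  0.006]
 [ 0.942  0.336 -0.   ]
 [-0.003  0.006 -1.   ]] 
F face [-0.3 -0.3 -0.7] T [ 0.    0.51 -0.  ] w 42.7 gf 0.0 q [-0.53  0.53  0.25  1.67  0.35  1.23 -1.89]
side red theta -3.024 n 30 span 4.2 px 276.5 205.6
side blue theta 1.065 n 6 span 0.04 px 344.3 207.8
top red theta 2.897 n 23 span 1.94 px 304.1 215.9
top blue theta 1.078 n 10 span 0.06 px 313.4 295.2
side pawl red 255.46428571428572 182.53571428571428 28
top pawl red 324.4757281553398 180.14563106796118 103
side lock 0.92 n 149 ecc 1.9
top lock 1.12 n 121 ecc 3.4
```

View pics/p5.png

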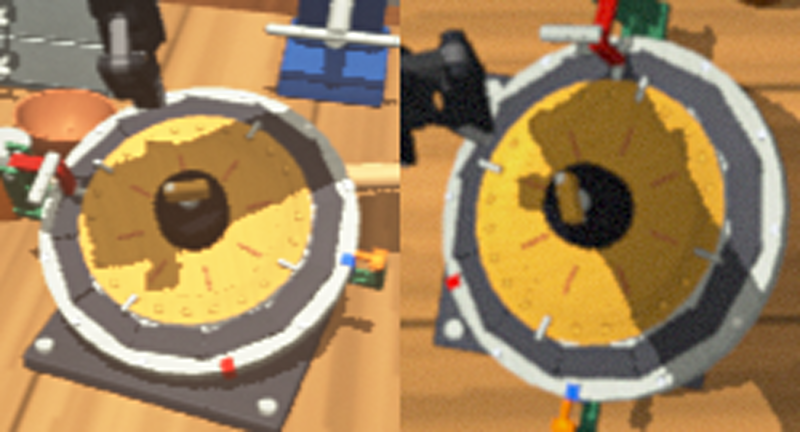

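The blue mark stands at the pointer, with blue at (347,259) in the left tile and (572,391) in the right. The pawl is down and the bar has turned to its stop. The gripper is clear of everything, so I'm handing the job in.

```bash
python3 -c "
from cell import order
print(order.finish_job())"
```

```text
the job is handed in; nothing more can be done
None
```

The job is done and handed in at about 26.5 s: the pawl was thrown clear, the collar turned back to red and the pawl lowered, then the collar advanced two notches to blue with a pause at each, the brass knob turned to its stop, and the gripper left open and clear.

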